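Seat a valve body in the inspection fixture

TASK

Push the aluminium valve body along the fixture plate into the fixture's corner, so that its long side lies flush against the long back fence and its end is up against the short end stop; then push the sliding jaw forward until it is snug against the valve body, and move clear. Only push: do not pick up the valve body, and leave the loose fitting and the gauges where they are.

Things in the scene. Friction and masses are not known exactly. Their poses are not given: they have to be found in the camera images.
- fixture: Fixed dark steel plate on the worktop, x -110..110, y -165..155, top at z 10 mm (own frame, origin on the worktop), yaw within 0.3. Two steel bars rise 30 mm above it, 20 mm thick: back fence, face at x +80 looking to -x, y -140..130; end stop, face at y +110 looking to -y, x 10..80. They meet in a corner, far left seen from the robot.
- corner (a point): Point on the plate's top where the faces of back fence and end stop meet; axes as the fixture's. The seated valve body has its origin at x -25, y -40, z 0 mm from here, axes parallel.
- valve_body: Loose aluminium block 50 (x) x 80 (y) x 40 mm high with two round ports on top, 0.3 to 0.6 kg, on the plate, to the right of the jaw (-y), up to 0.35 rad askew to the fixture. Origin at the centre of its underside; x across its short side, y along its long side. It slides on the plate with some 1.4 to 4.2 N of friction.
- jaw (a joint): Travel in m of the sliding steel jaw along the fixture's +x. Block 35 (x) x 40 (y) x 35 mm high, small black grip on top (22 x 12, to 51 mm above the plate), centred on the fixture's y +70 mm, the middle of the seated valve body. At 0 its front is 90 mm from the fence; it touches a seated valve body at 0.040; stop at 0.060. Stays where left; about 3 N of friction plus slight damping.
- jaw_back (a point): Middle of the jaw's rear face (towards the robot, looking to the fixture's -x), 18 mm above the plate; moves with the jaw; axes as the fixture's. Push here towards +x.
- fitting: Bystander: loose brass hexagon fitting, 28 mm across, 38 mm high, upright on the worktop to the left of the plate. Origin at the centre of its underside.
- ring_gauge: Bystander: loose steel ring, 56 mm outside, 18 mm high, on the worktop beyond the plate. Origin at the centre of its underside.
- plug_gauge: Bystander: loose plug gauge, 106 mm long (along its x), 18 mm thick, black handle with steel ends, lying on the worktop to the right of the plate. Origin at the centre of its underside.

How it is judged:
By the outcome, as a careful person would: the job done as asked, in the order asked, and still so for the second after the job is handed in, with the robot touching nothing.
It also fails if it takes over 56 s, if anything falls off the work surface, if the arm or the gripper's body presses on something with over 40 N, if the wrist force passes 120 N, or if a joint passes its speed limit or range.

ROBOT

A 6-joint arm with a two-finger parallel gripper is mounted at the origin on the work surface. World frame = base frame: x ahead of the robot, y to its left, z up, the work surface at z = 0. Lengths are in m, angles in rad, forces in N, time in s.
With the tool pointing down it reaches from about 0.4 to 0.925 m from the base axis. Payload 3.4 kg.
Tool frame: the origin (TCP) lies midway between the tips of the shut fingers; the grasp point (between the pads) lies 19 mm behind it; z points along the fingers, y is the line along which they close (so a half turn about z gives the same grasp; the last joint's range is limited). The gripper opens to 85 mm and grips with 20 to 120 N. Pads are 22 mm wide; open, the fingers measure 114 mm over their backs; the gripper's body (76 mm by 85 mm) begins 54 mm behind the grasp point. The pads swing forward as they close: fully open they stand 13 mm farther back than shut.
Start: joints at [-1.268, 0.307, 1.506, -0, 1.328, -0.073], TCP at [0.212, -0.535, 0.231] pointing down, gripper open.
Joint ranges: [-3.12, 3.12], [-1.05, 2.28], [0.14, 2.33], [-1.42, 4.57], [0.1, 2.73], [-2.68, 2.68]. Speed limits (rad/s): [2.57, 2.57, 3.14, 3.14, 3.14, 3.14].

INTERFACE

Orientations are given as a unit quaternion [x, y, z, w].
In Python, from cell import env, camera, finder gives the robot as it stands.
- The arm moves only by the tool move_arm, never from a script. Its argument "increments" is a list of rows, each a list of 2 entries, a list of its own where there are three numbers: the shift along the tool's x, y, z normalised to -1 to 1, where 1 is 0.1 m, then the turn, a rotation vector about the tool's x, y, z normalised to -1 to 1, where 1 is 30 degrees. In form: [[[tx, ty, tz], [ax, ay, az]], ...]. A call has 1 to 8 rows; each row shifts and turns the commanded pose from where the row before left it, along the tool's axes as they then stand; what a row does not reach is not made up. A row lasts 1/10 s, in which the tool goes at most 50 mm and 8.59 degrees, less where a joint would pass 70% of its speed; a pose out of reach is approached as far as the arm can. A call with a number of a shift or a turn outside -1 to 1 is refused whole. A call with a gripper value outside its range is refused whole. "hand" is the closure, from 0 (fully open) to 1 (shut), set as the call begins (left out, the last holds). The fingers move at their own pace and stop on an object; the grip force is fixed at half the most. Time passes only in rows, so rows that do not move let the fingers close. It gives the time, the measured TCP pose, the force, the opening and the grip force at its end, in the units of the state.
- env.observe(): the state, without advancing time (a new reading comes with each control period).
- camera(name): name is "scene" or "top" or "wrist"; returns a dict with "color" (480x640x3 uint8, red, green, blue), "fx", "fy", "cx", "cy" (pixels), "R" (3x3) and "t" (3): a world point X has camera coordinates R X + t. Camera axes: x right, y down, z forward; pixel columns grow to the right and rows downward; lengths in m; the calibration is good to about 2 mm. A picture is of the moment at which its call begins. There is no depth.
- env.job_done(): hands the job in; it is judged then, once.
Trained networks look in a picture, given as the dict that the camera call returned (one of the last four; its "shot" number tells which), for a name from the list of things; names that differ only in an ending like _2 or _b are one class to them, and where a whole thing is asked for, a point or a joint stands for the part that bears it (a point fixed in the world has none). Each returns a list of dicts, best first, with "conf" (0 to 1); they miss things now and then, are a little off and sometimes report something else, mostly with a low value. They report only what shows in the picture. A call takes as long as a camera call.
- finder.boxes_of(picture, name): "location" ([x, y, z] in m, in world coordinates, good to about 4 mm: the middle of the surface that is visible of it).
- finder.pinpoint(picture, name): "location" ([x, y, z] in m, in world coordinates, good to about 4 mm: a listed point, or the origin of a listed thing).
The state is a dict: "clock": time; "joint_positions": joint angles; "joint_velocities": joint speeds; "joint_torque": joint torques, N m; "tcp_pos": TCP position; "ee_rot": TCP orientation; "contact_force": force on the tool from outside, world axes, zero at the start; "wrist_torque": the same for the moment, N m; "finger_gap": opening from 0.0 (shut) to 1.0 (fully open); "finger_force": force on a finger pad.
Only numpy, scipy, OpenCV 4.12 (cv2) and the standard library are available. Lean on these libraries where they do the work, as an engineer would, in place of code of your own. Each camera call takes 0.05 s, during which the arm holds its last target. There are 200 camera calls.

## Working session

There is one attempt and no reset: what is moved stays moved. The work goes in short steps, Python scripts to look and compute and a tool call to move; the robot and the scene stay as the last step left them, time stands still between calls to the robot, and variables do not carry over. Pictures are saved under pics/ and viewed, at most 10 in all, crops included, and the job is handed in when it is done.

Besides the shell and the picture viewer there is one more tool, called as name(argument=value, ...) on one line, values as JSON. move_arm: Moves the arm, as the interface text tells. Its arguments: {"type":"object","properties":{"increments":{"type":"array"},"hand":{"type":"number"}},"required":["increments"]}

```bash
mkdir -p pics; ls
cat > h.py <<'E'
from cell import env,camera,finder
import numpy as np,cv2
def save(p,n): cv2.imwrite('pics/'+n,p['color'][:,:,::-1])
def uv(p,X):
    c=p['R']@np.array(X)+p['t']; return p['fx']*c[0]/c[2]+p['cx'],p['fy']*c[1]/c[2]+p['cy']
def atz(p,u,v,z):
    d=p['R'].T@np.array([(u-p['cx'])/p['fx'],(v-p['cy'])/p['fy'],1]); o=-p['R'].T@p['t']
    return o+d*(z-o[2])/d[2]
E
python3 - <<'E'
from h import *
np.set_printoptions(precision=4,suppress=True)
s=env.observe();print(s['clock'],s['tcp_pos'],s['ee_rot'],s['contact_force'])
for c in ['top','scene']:
    p=camera(c);save(p,c+'0.png')
    p={k:np.array(v) if k in('R','t') else v for k,v in p.items()}
    print(c,p['fx'],-p['R'].T@p['t'])
    for n in ['fixture','corner','valve_body','jaw_back','fitting','ring_gauge','plug_gauge']:
        r=finder.pinpoint(p,n)[:2]
        print(n,[(np.round(q['location'],4),round(q['conf'],2)) for q in r],[np.round(uv(p,q['location'])) for q in r[:1]])
E
```

```text
pics
0.0 [ 0.2113 -0.534   0.2304] [ 0.9823  0.1873 -0.0001 -0.0011] [ 0.1446  0.1127 -0.9871]
top 536.513143785503 [0.4874 0.0413 1.1459]
fixture [(array([ 0.5687, -0.0729,  0.0037]), 0.75)] [array([366., 258.])]
corner [(array([0.6571, 0.0295, 0.0098]), 0.83)] [array([317., 218.])]
valve_body [(array([ 0.5704, -0.1358,  0.01  ]), 0.98)] [array([396., 257.])]
jaw_back [(array([0.5344, 0.0019, 0.0282]), 0.59)] [array([332., 275.])]
fitting [(array([ 0.5086,  0.1745, -0.0001]), 0.68)] [array([250., 290.])]
ring_gauge [(array([ 0.7284, -0.0097,  0.0012]), 0.96)] [array([334., 186.])]
plug_gauge [(array([ 0.5198, -0.3295, -0.0049]), 0.83)] [array([486., 278.])]
scene 489.88920380027525 [0.936  0.5917 0.7851]
fixture [(array([ 0.5701, -0.0719, -0.0009]), 0.91)] [array([322., 216.])]
corner [(array([0.651 , 0.0341, 0.009 ]), 0.95), (array([ 0.5695, -0.1353,  0.013 ]), 0.17)] [array([312., 259.])]
valve_body [(array([ 0.5685, -0.1356,  0.013 ]), 0.81)] [array([309., 194.])]
jaw_back [(array([ 0.5369, -0.0005,  0.028 ]), 0.72), (array([ 0.5697, -0.1363,  0.0125]), 0.62)] [array([352., 223.])]
fitting [(array([ 0.5086,  0.1685, -0.0022]), 0.71)] [array([407., 283.])]
ring_gauge [(array([ 0.728 , -0.0046,  0.0019]), 0.94)] [array([270., 262.])]
plug_gauge [(array([ 0.5212, -0.3329,  0.0007]), 0.83)] [array([290., 144.])]
```

Run:
```python
import cv2
a=cv2.imread('pics/top0.png')[160:310,220:420]; cv2.imwrite('pics/topc.png',cv2.resize(a,None,fx=4,fy=4,interpolation=cv2.INTER_CUBIC))
```

```text
(no output)
```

View pics/topc.png

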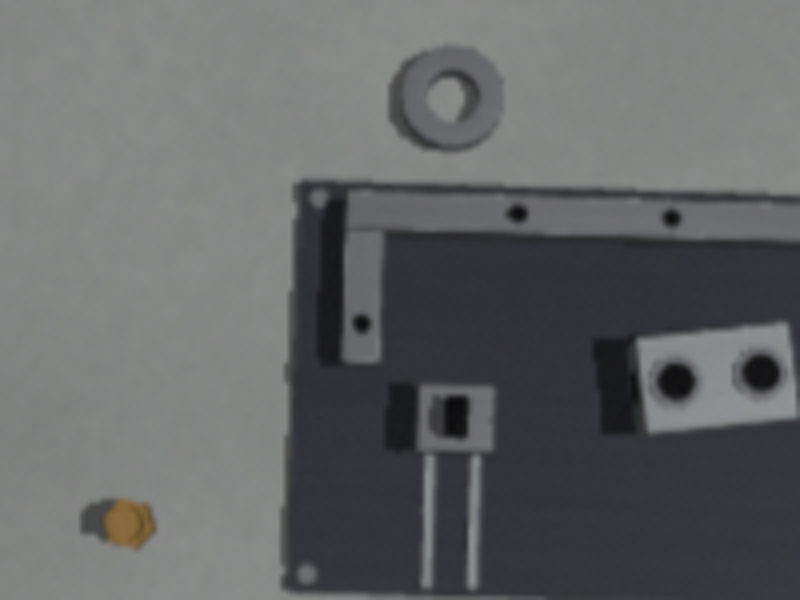

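View pics/scene0.png

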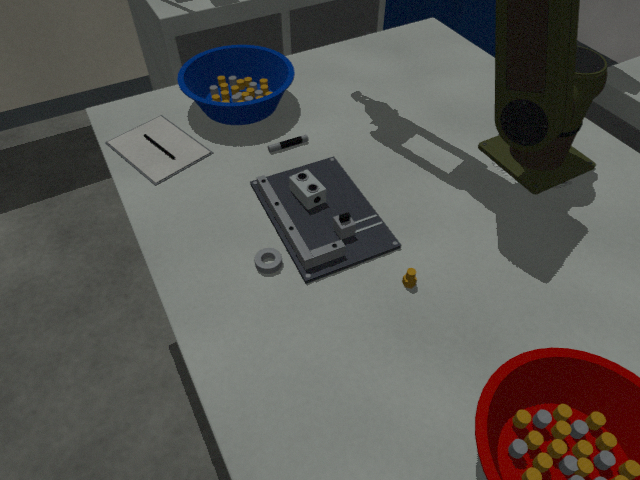

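The top crop shows the valve body at about full-picture pixels (379,245), (417,241), (420,263), (382,268). The corner is at about (316,218), the jaw rear at (325–343,273), and the fixture is turned slightly. Next I measure these edges more precisely.

```bash
cat >> h.py <<'E'
def tp():
    p=camera('top'); return {k:np.array(v) if k in('R','t') else v for k,v in p.items()}
def body(p,lo=130):
    g=cv2.cvtColor(p['color'],cv2.COLOR_RGB2GRAY); m=np.zeros_like(g); m[212:285,298:445]=(g[212:285,298:445]>lo)*255
    m=cv2.morphologyEx(m,cv2.MORPH_CLOSE,np.ones((9,9)))
    cs,_=cv2.findContours(m,cv2.RETR_EXTERNAL,cv2.CHAIN_APPROX_NONE); c=max(cs,key=cv2.contourArea)
    W=np.array([atz(p,*q[0],0.05)[:2] for q in c],np.float32)
    r=cv2.minAreaRect(W*1000); b=cv2.boxPoints(r)
    e=max((b[1]-b[0],b[2]-b[1]),key=np.linalg.norm); e=e*np.sign(e[1])
    return np.array(r[0]),r[1],np.arctan2(-e[0],e[1])
E
python3 - <<'E'
from h import *
np.set_printoptions(precision=4,suppress=True)
p=tp(); g=cv2.cvtColor(p['color'],cv2.COLOR_RGB2GRAY)
print(g[250:260:3,376:424:3]); print(g[205:230,350]); print(g[230,300:325])
for lo in (90,110,130): print(lo,body(p,lo))
# plate outline & fence by gray lines: fit row of edge along columns
def edge(cols,r0,r1,z,sgn):
    P=[]
    for c in cols:
        d=np.diff(g[r0:r1,c-1:c+2].mean(1))*sgn; k=int(np.argmax(d)); 
        o=0
        if 0<k<len(d)-1:
            a,b_,c_=d[k-1:k+2]; o=0.5*(a-c_)/(a-2*b_+c_+1e-9)
        P.append(atz(p,c,r0+k+0.5+o,z)[:2])
    P=np.array(P); y,x=P[:,1],P[:,0]; f=np.polyfit(y,x,1); ok=abs(np.polyval(f,y)-x)<.003; f=np.polyfit(y[ok],x[ok],1)
    return f,ok.sum(),y.min(),y.max()
f=edge(range(325,430),212,230,0.04,-1); print('fence face x=%.4f*y+%.4f'%tuple(f[0]),f[1:])
h=edge(range(300,430),198,212,0.01,-1); print('plate far',h)
def edgec(rows,c0,c1,z,sgn):
    P=[]
    for r in rows:
        d=np.diff(g[r-1:r+2,c0:c1].mean(0))*sgn;k=int(np.argmax(d));o=0
        if 0<k<len(d)-1:
            a,b_,c_=d[k-1:k+2]; o=0.5*(a-c_)/(a-2*b_+c_+1e-9)
        P.append(atz(p,c0+k+0.5+o,r,z)[:2])
    P=np.array(P); f=np.polyfit(P[:,0],P[:,1],1); return f,P[:,0].mean(),np.polyval(f,P[:,0].mean())
print('stop face y',edgec(range(222,248),310,322,0.04,-1))
print('plate left y',edgec(range(215,300),285,300,0.01,-1))
E
```

```text
[[ 29  75 134 109  88 102 136 140 140 125  69  20  25 112  86  54]
 [ 27  59 106  44  20  20 112 140 141 103  32  20  19  97 104  53]
 [ 26  43 105  29  20  18 103 142 141 115  89  27  34 115 134  54]
 [ 27  30 132  97  45  73 130 141 143 144 137 114 124 144 141  55]]
[132 109  64  69  93  97  69  30  19  30  70 101  97  74  46  44  51  51
  51  51  51  50  50  49  49]
[ 32  27  25  27  26  40  95 104 104 104 106 106 107 106 103  72  54  50
  50  50  50  50  50  50  50]
90 (array([590.3927, -87.5238]), (285.1035461425781, 148.74583435058594), np.float32(-0.050856225))
110 (array([ 572.3903, -136.7965]), (47.89741897583008, 77.5577163696289), np.float32(0.078236364))
130 (array([ 572.9927, -137.2266]), (45.82964324951172, 75.67204284667969), np.float32(0.07307616))
fence face x=0.0557*y+0.6537 (np.int64(102), np.float64(-0.2039318839962272), np.float64(0.012751685034725686))
plate far (array([0.0556, 0.6836]), np.int64(130), np.float64(-0.21181766104305483), np.float64(0.06477225560611473))
stop face y (array([-0.0501,  0.0659]), np.float64(0.6186462451562723), np.float64(0.034925314774434675))
plate left y (array([-0.0601,  0.1202]), np.float64(0.5756576221013331), np.float64(0.0856578739171196))
```

move_arm(increments=[[[0,0,0],[0,0,0.28]],[[0,0,0],[0,0,0.28]],[[0,0,0],[0,0,0.266]],[[0.2,-0.3,0.1],[0,0,0]],[[0.2,-0.3,0.1],[0,0,0]],[[0.2,-0.3,0.1],[0,0,0]],[[0.2,-0.3,0.1],[0,0,0]],[[0.2,-0.3,0.1],[0,0,0]]], hand=0.5)

```text
clock: 1.65
tcp_pos: [0.3205, -0.3894, 0.1811]
ee_rot: [1.0, -0.028, 0.0, 0.0]
contact_force: [-0.0, -0.2, 0.4]
finger_gap: 0.496
finger_force: 0.0
```

move_arm(increments=[[[0.2,-0.3,0.1],[0,0,0]],[[0.2,-0.3,0.1],[0,0,0]],[[0.2,-0.3,0.1],[0,0,0]],[[0.2,-0.3,0.1],[0,0,0]],[[0.2,-0.3,0.1],[0,0,0]],[[0.2,-0.3,0],[0,0,0]],[[0.2,-0.3,0],[0,0,0]],[[0,0,0],[0,0,0]]])

```text
clock: 2.45
tcp_pos: [0.4738, -0.1857, 0.1314]
ee_rot: [1.0, -0.026, 0.001, -0.0]
contact_force: [0.5, -0.3, -0.7]
finger_gap: 0.499
finger_force: 0.0
```

move_arm(increments=[[[0.17,-0.27,0.1],[0,0,0]],[[0.16,-0.27,0.1],[0,0,0]],[[0,0,0.25],[0,0,0]],[[0,0,0.2],[0,0,0]],[[0,0,0.2],[0,0,0]],[[0,0,0.15],[0,0,0]],[[0,0,0],[0,0,0]]])

```text
clock: 3.15
tcp_pos: [0.5053, -0.1365, 0.0296]
ee_rot: [1.0, -0.028, -0.002, -0.001]
contact_force: [-0.0, -0.3, 0.6]
finger_gap: 0.498
finger_force: 0.0
```

```bash
cat >> h.py <<'E'
C=np.array([.6555,.0329]); YAW=-.0557
def fx(w): # world -> corner frame, mm
    d=np.array(w)[:2]-C; c,s=np.cos(YAW),np.sin(YAW); return np.round(1000*np.array([c*d[0]+s*d[1],-s*d[0]+c*d[1]]),1)
E
python3 - <<'E'
from h import *
s=env.observe();print(fx(s['tcp_pos']),s['tcp_pos'],s['contact_force'])
p=tp();save(p,'t1.png')
a=p['color'][200:310,290:450,::-1]; cv2.imwrite('pics/t1c.png',cv2.resize(a,None,fx=5,fy=5,interpolation=cv2.INTER_CUBIC))
E
```

```text
[-140.5 -177.5] [ 0.50533879 -0.13654966  0.02955421] [-0.01013371 -0.25134196  0.57352617]
```

View pics/t1c.png

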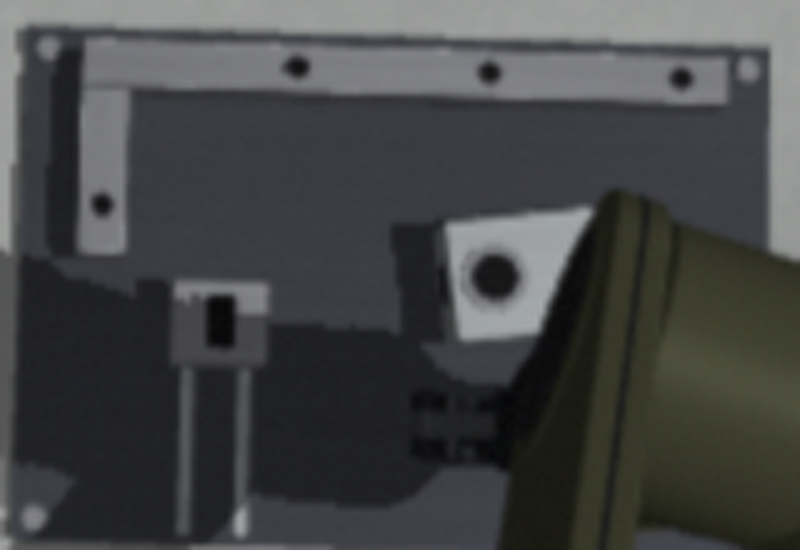

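The picture shows the body untouched and the fingers in front of it. A dark gripper part has its left edge at full-picture column 372, and the body's left end is at about 379. I check how that column maps to y.

Run:
```python
from h import *
p=tp()
for z in (.03,.05,.1,.13): print(z,[fx(atz(p,290+u/5,200+v/5,z)) for u,v in((410,390),(410,465),(450,220),(462,340))])
w=camera('wrist');save(w,'w1.png')
```

```text
0.03 [array([-123.2, -121.6]), array([-154.3, -122.2]), array([ -51.7, -137. ]), array([-101.8, -142.9])]
0.05 [array([-124. , -119.4]), array([-154.5, -120. ]), array([ -53.8, -134.6]), array([-103. , -140.3])]
0.1 [array([-126., -114.]), array([-155.2, -114.6]), array([ -59. , -128.5]), array([-106., -134.])]
0.13 [array([-127.3, -110.8]), array([-155.5, -111.3]), array([ -62.1, -124.8]), array([-107.7, -130.2])]
```

View pics/w1.png

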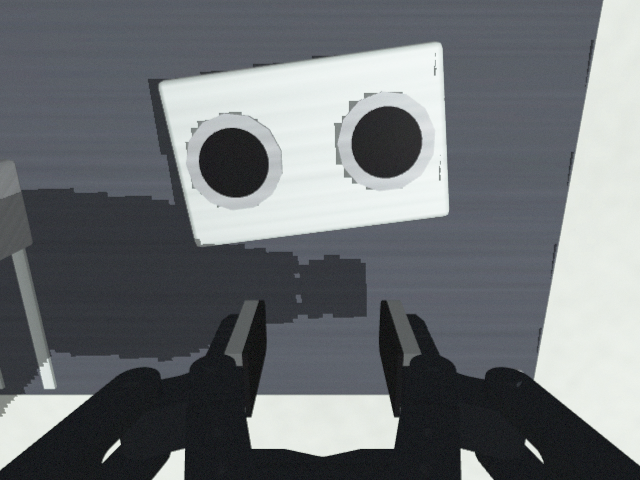

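move_arm(increments=[[[0.1,0,0.03],[0,0,0]],[[0.1,0,0],[0,0,0]],[[0.08,0,0],[0,0,0]],[[0.06,0,0],[0,0,0]],[[0.06,0,0],[0,0,0]],[[0.06,0,0],[0,0,0]],[[0.06,0,0],[0,0,0]],[[0.06,0,0],[0,0,0]]])

```text
clock: 4.1
tcp_pos: [0.5654, -0.1398, 0.0282]
ee_rot: [1.0, -0.028, -0.0, -0.0]
contact_force: [-1.9, 0.1, 0.5]
finger_gap: 0.498
finger_force: 1.2
```

move_arm(increments=[[[0.05,0,0],[0,0,0]],[[0.04,0,0],[0,0,0]],[[0.03,0,0],[0,0,0]],[[0,0,0],[0,0,0]]])

```text
clock: 4.5
tcp_pos: [0.5781, -0.1406, 0.0283]
ee_rot: [1.0, -0.028, 0.001, 0.0]
contact_force: [-0.0, 0.0, -0.5]
finger_gap: 0.501
finger_force: 0.2
```

Run:
```python
from h import *
s=env.observe();print(fx(s['tcp_pos']),s['tcp_pos'],s['contact_force'])
w=camera('wrist');save(w,'w2.png')
```

```text
[ -67.7 -177.5] [ 0.57806495 -0.14057915  0.0283192 ] [-0.02838883  0.032867   -0.50514845]
```

View pics/w2.png

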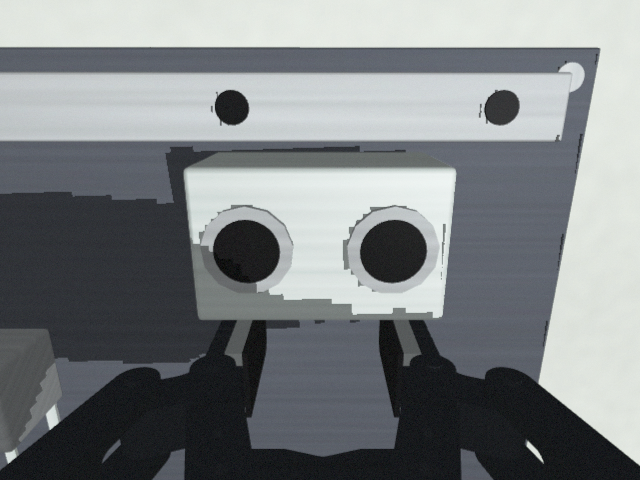

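The body is now square to the fence, with a gap of a few mm left (fence edge at row 140, body's far edge at about 150). I keep pushing gently until it touches.

move_arm(increments=[[[0.02,0,0],[0,0,0]],[[0.02,0,0],[0,0,0]],[[0.02,0,0],[0,0,0]],[[0,0,0],[0,0,0]]])

```text
clock: 4.95
tcp_pos: [0.5835, -0.1408, 0.0283]
ee_rot: [1.0, -0.028, 0.0, 0.0]
contact_force: [-2.2, 0.6, 0.7]
finger_gap: 0.504
finger_force: 0.9
```

move_arm(increments=[[[0.015,0,0],[0,0,0]],[[0.015,0,0],[0,0,0]],[[0,0,0],[0,0,0]]])

```text
clock: 5.25
tcp_pos: [0.5842, -0.1407, 0.0281]
ee_rot: [1.0, -0.028, -0.002, -0.0]
contact_force: [-6.6, 0.3, 3.5]
finger_gap: 0.501
finger_force: 3.0
```

move_arm(increments=[[[-0.2,0,0],[0,0,0]],[[-0.2,0,0],[0,0,0]],[[0,0,-0.4],[0,0,0]],[[0,0,-0.4],[0,0,0]],[[0,0.2,-0.2],[0,0,0]],[[0.3,0.3,0],[0,0,0]],[[0.4,0.34,0],[0,0,0]],[[0,0,0],[0,0,0]]])

```text
clock: 6.05
tcp_pos: [0.6167, -0.2304, 0.1295]
ee_rot: [1.0, -0.029, 0.005, 0.003]
contact_force: [-0.1, 0.6, -0.2]
finger_gap: 0.5
finger_force: 0.0
```

move_arm(increments=[[[0,0,0],[0,0,0]],[[0,0,0],[0,0,0]],[[0,0,0],[0,0,0]]], hand=1)

```text
clock: 6.35
tcp_pos: [0.6087, -0.2237, 0.128]
ee_rot: [1.0, -0.028, -0.0, -0.0]
contact_force: [-0.2, 0.1, 0.2]
finger_gap: 0.005
finger_force: 0.0
```

Run:
```python
from h import *
s=env.observe();print(fx(s['tcp_pos']),s['tcp_pos'],s['finger_gap'],s['ee_rot'])
w=camera('wrist');save(w,'w3.png')
p=tp()
for n in ('valve_body','corner','jaw_back'):
  for q in (p,w): print(n,[(fx(r['location']),np.round(r['location'],3),round(r['conf'],2)) for r in finder.pinpoint(q,n)[:1]])
```

```text
[ -32.5 -258.8] [ 0.60867128 -0.22370994  0.12802745] 0.004610201445567262 [ 9.99620144e-01 -2.75541501e-02 -4.80595001e-04 -3.25367316e-04]
valve_body []
valve_body [(array([ -24.2, -176.4]), array([ 0.622, -0.142,  0.011]), 0.68)]
corner [(array([ 3.9, -0.1]), array([0.659, 0.033, 0.008]), 0.9)]
corner []
jaw_back [(array([-116.1,  -35.5]), array([0.538, 0.004, 0.025]), 0.56)]
jaw_back []
```

View pics/w3.png

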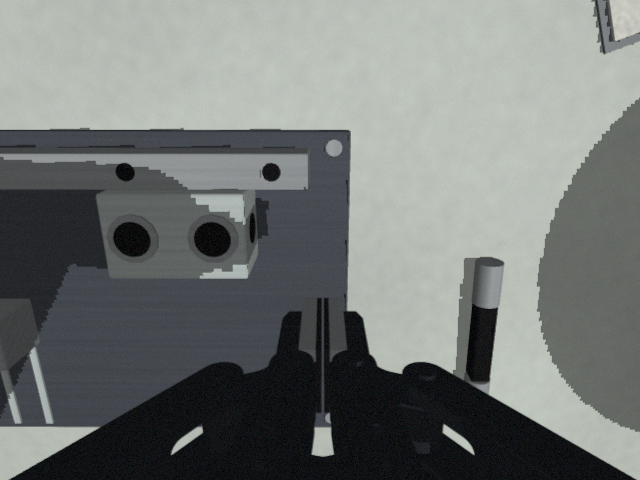

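The body is flush against the fence with its right end at pixel column 257. The shut fingers are clear to its right. I descend now, then push along the fence.

move_arm(increments=[[[0.075,0,0.2],[0,0,0]],[[0,0,0.3],[0,0,0]],[[0,0,0.25],[0,0,0]],[[0,0,0.2],[0,0,0]],[[0,0,0],[0,0,0]]])

```text
clock: 7.25
tcp_pos: [0.6145, -0.2241, 0.0301]
ee_rot: [1.0, -0.028, -0.003, -0.001]
contact_force: [-0.3, -0.3, -1.9]
finger_gap: -0.002
finger_force: 0.0
```

move_arm(increments=[[[0,-0.08,0],[0,0,0]],[[0,-0.08,0],[0,0,0]],[[0,-0.06,0],[0,0,0]],[[0,-0.06,0],[0,0,0]],[[0,-0.06,0],[0,0,0]],[[0,-0.06,0],[0,0,0]],[[0,-0.06,0],[0,0,0]],[[0,0,0],[0,0,0]]])

```text
clock: 8.05
tcp_pos: [0.6199, -0.1782, 0.0335]
ee_rot: [1.0, -0.028, 0.0, -0.0]
contact_force: [-0.7, -0.2, -0.1]
finger_gap: -0.0
finger_force: 0.2
```

Run:
```python
from h import *
s=env.observe();print(fx(s['tcp_pos']),s['tcp_pos'],s['contact_force'])
w=camera('wrist');save(w,'w4.png')
```

```text
[ -23.8 -212.8] [ 0.61986728 -0.17824123  0.03354665] [-0.6606795  -0.22637488 -0.12801015]
```

View pics/w4.png

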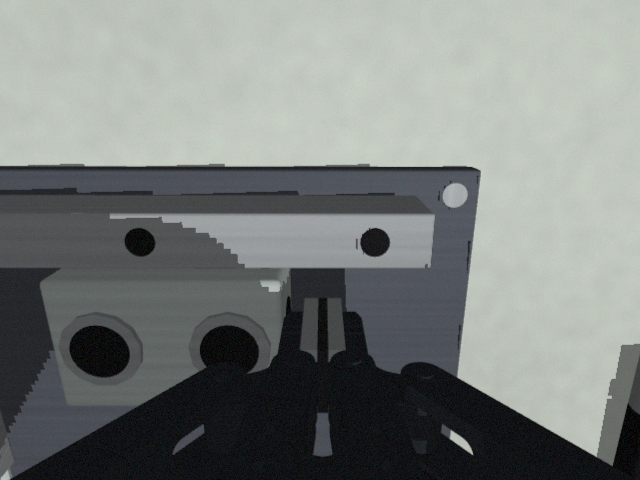

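The body is still flush with the fence and the finger is on its end. I push on toward the stop.

move_arm(increments=[[[0,-0.07,0],[0,0,0]],[[0,-0.07,0],[0,0,0]],[[0,-0.07,0],[0,0,0]],[[0,-0.07,0],[0,0,0]],[[0,-0.07,0],[0,0,0]],[[0,-0.07,0],[0,0,0]],[[0,-0.07,0],[0,0,0]],[[0,-0.07,0],[0,0,0]]])

```text
clock: 8.9
tcp_pos: [0.6225, -0.1225, 0.0331]
ee_rot: [1.0, -0.028, -0.0, -0.0]
contact_force: [-0.5, -1.7, -0.8]
finger_gap: 0.002
finger_force: 1.0
```

move_arm(increments=[[[0,-0.07,0],[0,0,0]],[[0,-0.07,0],[0,0,0]],[[0,-0.07,0],[0,0,0]],[[0,-0.07,0],[0,0,0]],[[0,-0.06,0],[0,0,0]],[[0,-0.05,0],[0,0,0]],[[0,-0.03,0],[0,0,0]],[[0,0,0],[0,0,0]]])

```text
clock: 9.7
tcp_pos: [0.625, -0.0806, 0.0333]
ee_rot: [1.0, -0.028, -0.0, -0.0]
contact_force: [0.1, -0.4, 0.8]
finger_gap: -0.005
finger_force: 0.0
```

Run:
```python
from h import *
s=env.observe();print(fx(s['tcp_pos']),s['tcp_pos'],s['contact_force'])
w=camera('wrist');save(w,'w5.png')
```

```text
[ -24.1 -115. ] [ 0.6250078  -0.08058921  0.03329612] [ 0.06182328 -0.35335374  0.75311412]
```

View pics/w5.png

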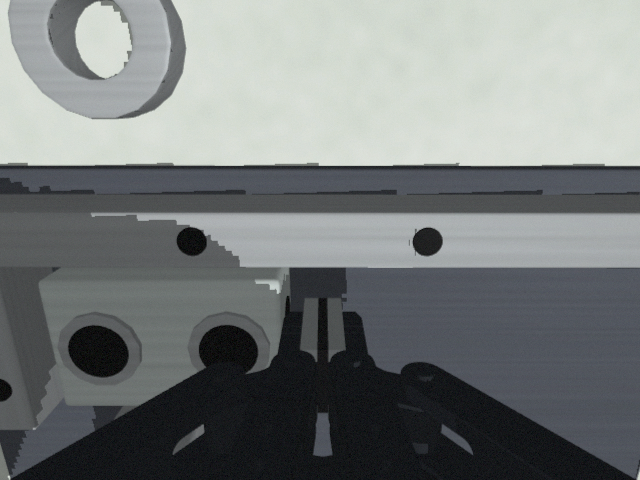

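The body is nearly at the stop (stop's edge around columns 50–60), with its side still on the fence. I close the rest in small steps.

move_arm(increments=[[[0,-0.03,0],[0,0,0]],[[0,-0.03,0],[0,0,0]],[[0,-0.03,0],[0,0,0]],[[0,0,0],[0,0,0]]])

```text
clock: 10.15
tcp_pos: [0.6256, -0.072, 0.0334]
ee_rot: [1.0, -0.028, 0.0, -0.0]
contact_force: [0.0, 0.2, -0.3]
finger_gap: -0.0
finger_force: 0.3
```

move_arm(increments=[[[0,-0.02,0],[0,0,0]],[[0,-0.02,0],[0,0,0]],[[0,-0.02,0],[0,0,0]],[[0,0,0],[0,0,0]]])

```text
clock: 10.55
tcp_pos: [0.6259, -0.0661, 0.0334]
ee_rot: [1.0, -0.028, 0.0, -0.0]
contact_force: [1.4, -0.9, 0.5]
finger_gap: 0.001
finger_force: 0.6
```

move_arm(increments=[[[0,-0.02,0],[0,0,0]],[[0,-0.02,0],[0,0,0]],[[0,0,0],[0,0,0]]])

```text
clock: 10.85
tcp_pos: [0.6261, -0.0621, 0.0334]
ee_rot: [1.0, -0.028, 0.0, -0.0]
contact_force: [-0.5, -1.1, 0.9]
finger_gap: 0.0
finger_force: 0.7
```

move_arm(increments=[[[0,-0.015,0],[0,0,0]],[[0,-0.015,0],[0,0,0]],[[0,0,0],[0,0,0]]])

```text
clock: 11.15
tcp_pos: [0.6262, -0.0597, 0.0334]
ee_rot: [1.0, -0.028, -0.0, 0.0]
contact_force: [-1.0, -3.5, 0.9]
finger_gap: 0.003
finger_force: 2.1
```

move_arm(increments=[[[0,-0.015,0],[0,0,0]],[[0,-0.015,0],[0,0,0]],[[0,0,0],[0,0,0]]])

```text
clock: 11.45
tcp_pos: [0.626, -0.0596, 0.0334]
ee_rot: [1.0, -0.027, -0.0, 0.002]
contact_force: [-1.8, -12.4, 1.8]
finger_gap: -0.003
finger_force: 6.2
```

Run:
```python
from h import *
s=env.observe();print(fx(s['tcp_pos']),s['tcp_pos'],s['contact_force'])
```

```text
[-24.3 -94. ] [ 0.62603425 -0.05958256  0.03344041] [ -1.78079828 -12.35743373   1.81144408]
```

The body is up against the stop: force rose to 12 N and the TCP stalled at y −94, where −95 was expected. I back off and go behind the jaw.

move_arm(increments=[[[0,0.15,0],[0,0,0]],[[0,0.2,0],[0,0,0]],[[0,0,-0.4],[0,0,0]],[[0,0,-0.4],[0,0,0]],[[0,0,-0.2],[0,0,0]],[[-0.4,-0.2,0],[0,0,0]],[[-0.4,-0.3,0],[0,0,0]],[[-0.4,-0.3,0],[0,0,0]]])

```text
clock: 12.25
tcp_pos: [0.5078, -0.0037, 0.1333]
ee_rot: [1.0, -0.029, 0.0, -0.001]
contact_force: [0.9, 2.1, 0.0]
finger_gap: -0.001
finger_force: 0.0
```

move_arm(increments=[[[-0.25,0,0],[0,0,0]],[[0,0,0],[0,0,0]],[[0,0,0],[0,0,0]]])

```text
clock: 12.55
tcp_pos: [0.4843, -0.0029, 0.1336]
ee_rot: [1.0, -0.028, 0.001, -0.0]
contact_force: [0.2, 0.5, 0.2]
finger_gap: -0.001
finger_force: 0.0
```

Run:
```python
from h import *
s=env.observe();print(fx(s['tcp_pos']),s['tcp_pos'],s['ee_rot'])
w=camera('wrist');save(w,'w6.png');w={k:np.array(v) if k in('R','t') else v for k,v in w.items()}
for n in ('valve_body','corner','jaw_back'):
  print(n,[(fx(r['location']),np.round(r['location'],3),round(r['conf'],2)) for r in finder.pinpoint(w,n)[:1]])
```

```text
[-168.9  -45.3] [ 0.48433258 -0.00293129  0.13364719] [ 9.99612989e-01 -2.78073101e-02  6.52662878e-04 -4.48054556e-04]
valve_body []
corner []
jaw_back [(array([-113.3,  -37. ]), array([0.54 , 0.002, 0.032]), 0.91)]
```

View pics/w6.png

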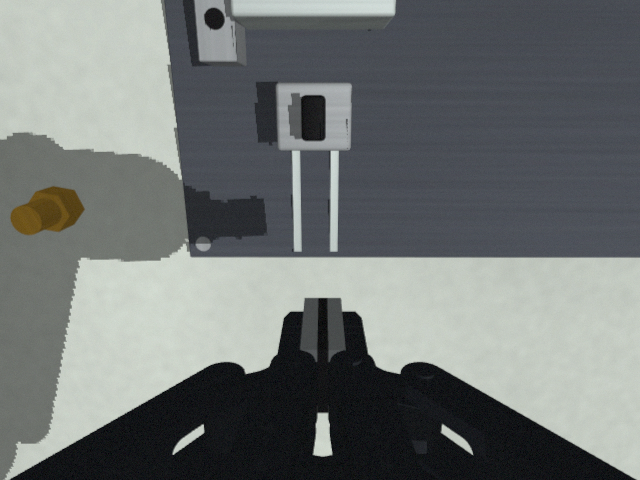

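The jaw rear is at row 150, with its rails behind it at columns 297 and 333. The tool is about 5 mm to the right of the jaw's centre. I shift across and descend.

move_arm(increments=[[[0,-0.055,0.2],[0,0,0]],[[0,0,0.3],[0,0,0]],[[0,0,0.25],[0,0,0]],[[0,0,0.15],[0,0,0]],[[0,0,0.12],[0,0,0]],[[0,0,0],[0,0,0]]])

```text
clock: 13.35
tcp_pos: [0.4841, 0.0018, 0.0295]
ee_rot: [1.0, -0.028, -0.002, -0.0]
contact_force: [-0.6, -0.1, -0.1]
finger_gap: -0.003
finger_force: 0.0
```

move_arm(increments=[[[0.08,0,0],[0,0,0]],[[0.08,0,0],[0,0,0]],[[0.06,0,0],[0,0,0]],[[0.05,0,0],[0,0,0]],[[0.05,0,0],[0,0,0]],[[0.05,0,0],[0,0,0]],[[0.05,0,0],[0,0,0]],[[0.05,0,0],[0,0,0]]])

```text
clock: 14.15
tcp_pos: [0.5302, -0.0004, 0.0312]
ee_rot: [1.0, -0.028, -0.001, -0.0]
contact_force: [-3.2, 0.6, 2.4]
finger_gap: 0.005
finger_force: 1.7
```

move_arm(increments=[[[0.05,0,0],[0,0,0]],[[0.05,0,0],[0,0,0]],[[0.04,0,0],[0,0,0]],[[0.03,0,0],[0,0,0]],[[0,0,0],[0,0,0]]])

```text
clock: 14.65
tcp_pos: [0.549, -0.0015, 0.0311]
ee_rot: [1.0, -0.028, 0.0, -0.0]
contact_force: [-1.9, -0.4, -1.3]
finger_gap: 0.002
finger_force: 0.7
```

Run:
```python
from h import *
s=env.observe();print(fx(s['tcp_pos']),s['tcp_pos'],s['contact_force'])
```

```text
[-104.5  -40.3] [ 0.54896116 -0.00147687  0.03107341] [-1.85511368 -0.40299509 -1.2582125 ]
```

About 8 mm remain.

move_arm(increments=[[[0.025,0,0],[0,0,0]],[[0.025,0,0],[0,0,0]],[[0.02,0,0],[0,0,0]],[[0,0,0],[0,0,0]]])

```text
clock: 15.05
tcp_pos: [0.5557, -0.0019, 0.0312]
ee_rot: [1.0, -0.028, 0.0, -0.0]
contact_force: [-2.2, -0.0, -1.5]
finger_gap: 0.001
finger_force: 1.1
```

move_arm(increments=[[[0.015,0,0],[0,0,0]],[[0.01,0,0],[0,0,0]],[[0,0,0],[0,0,0]]])

```text
clock: 15.35
tcp_pos: [0.5567, -0.0019, 0.0312]
ee_rot: [1.0, -0.028, -0.001, -0.0]
contact_force: [-4.6, 0.2, 0.6]
finger_gap: 0.0
finger_force: 2.4
```

move_arm(increments=[[[0.015,0,0],[0,0,0]],[[0.015,0,0],[0,0,0]],[[0,0,0],[0,0,0]]])

```text
clock: 15.65
tcp_pos: [0.557, -0.0019, 0.0312]
ee_rot: [1.0, -0.028, -0.003, -0.0]
contact_force: [-9.3, 0.2, 5.7]
finger_gap: 0.001
finger_force: 4.8
```

move_arm(increments=[[[0.015,0,0],[0,0,0]],[[0.01,0,0],[0,0,0]],[[0,0,0],[0,0,0]]])

```text
clock: 15.95
tcp_pos: [0.5571, -0.0019, 0.0311]
ee_rot: [1.0, -0.028, -0.006, -0.0]
contact_force: [-14.3, 1.2, 9.1]
finger_gap: 0.005
finger_force: 6.9
```

The jaw stalled at x −96 as predicted, with force rising to 14 N. I move clear and check.

move_arm(increments=[[[-0.2,0,0],[0,0,0]],[[-0.3,0,0],[0,0,0]],[[0,0,-0.4],[0,0,0]],[[0,0,-0.4],[0,0,0]],[[0,0,-0.4],[0,0,0]],[[-0.3,0.4,0],[0,0,0]],[[0,0.4,0],[0,0,0]],[[0,0.4,0],[0,0,0]]])

```text
clock: 16.75
tcp_pos: [0.4784, -0.1192, 0.1532]
ee_rot: [1.0, -0.027, 0.003, 0.001]
contact_force: [0.8, -0.3, 0.2]
finger_gap: -0.001
finger_force: 0.0
```

move_arm(increments=[[[0,0.4,0],[0,0,0]],[[0,0.4,0],[0,0,0]],[[0,0.4,0],[0,0,0]],[[0,0.4,0],[0,0,0]],[[0,0,0],[0,0,0]],[[0,0,0],[0,0,0]]])

```text
clock: 17.35
tcp_pos: [0.469, -0.2792, 0.1519]
ee_rot: [1.0, -0.029, 0.001, 0.001]
contact_force: [-0.6, -0.3, 0.5]
finger_gap: 0.003
finger_force: 0.0
```

Run:
```python
from h import *
s=env.observe();print(s['clock'],s['tcp_pos'],s['contact_force'])
p=tp()
for n in ('valve_body','corner','jaw_back','fitting','ring_gauge','plug_gauge'):
  print(n,[(fx(r['location']),np.round(r['location'],3),round(r['conf'],2)) for r in finder.pinpoint(p,n)[:1]])
a=p['color'][200:310,280:440,::-1]; cv2.imwrite('pics/tf.png',cv2.resize(a,None,fx=5,fy=5,interpolation=cv2.INTER_CUBIC))
```

```text
17.35 [ 0.468984   -0.27924642  0.15188073] [-0.63269464 -0.27592701  0.45630609]
valve_body [(array([-154.4,  131.9]), array([0.509, 0.173, 0.002]), 0.69)]
corner [(array([ 0.5, -1.6]), array([0.656, 0.031, 0.009]), 0.85)]
jaw_back [(array([-87.3, -35.7]), array([0.566, 0.002, 0.025]), 0.86)]
fitting [(array([-155.5,  133.9]), array([0.508, 0.175, 0.   ]), 0.6)]
ring_gauge [(array([ 74.9, -35.8]), array([ 0.728, -0.007, -0.001]), 0.85)]
plug_gauge [(array([-114.8, -372.6]), array([ 0.52 , -0.333, -0.003]), 0.82)]
```

View pics/tf.png

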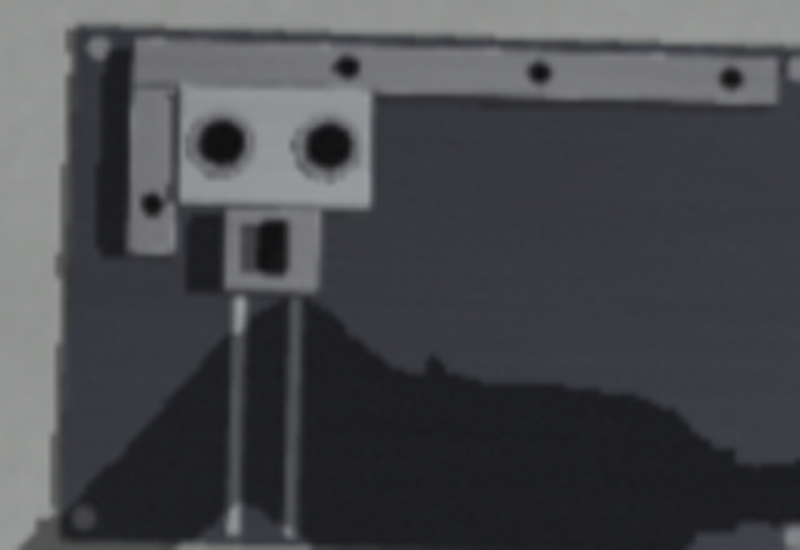

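Run:
```python
from h import *
p=tp(); g=cv2.cvtColor(p['color'],cv2.COLOR_RGB2GRAY)
for r in (222,228,234,239): print(r,g[r,306:324])
for c in (322,335,348): print(c,g[208:246,c])
# where 50%-edges fall: stop face (z .04) vs body end (z .05)
print([fx(atz(p,u,230,z)) for u,z in((315,.04),(315.5,.04),(316,.04),(315,.05),(316,.05))])
print(body(p,115), fx(body(p,115)[0]/1000))
```

```text
222 [109 116 117 114 116 117 119 115  80  71 123 141 144 142 139 134 128 126]
228 [106 116 115 116 116 117 119 115  81  72 127 110 107  79  39  21  18  17]
234 [108 116 116 116 116 116 118 114  83  84 137 147 147 143 127 110 105 107]
239 [102 110  76  44  33  51  88  76  69  81 130 139 139 141 143 144 143 142]
322 [ 95 112 114 113 111 111 114 114 116 128 145 147 143 140 128 105  70  29
  20  17  18  18  18  26  67 103 105 114 144 148 148 143 117  68  50  33
  30  31]
335 [ 91 118 118 117 115 115 116 115 110 122 145 148 147 146 146 146 147 148
 149 149 148 149 150 150 148 149 150 151 152 151 151 150 131 102 114  99
  44  20]
348 [ 79 105 104  71  35  26  43  83 115 131 148 149 148 148 143 131 109  74
  33  18  17  19  21  25  52  91 118 130 150 153 153 152 142 109  65  54
  57  57]
[array([-27.5,  -0.2]), array([-27.5,  -1.2]), array([-27.4,  -2.2]), array([-28.8,  -0.2]), array([-28.7,  -2.2])]
(array([590.33892822, -88.57989502]), (282.988525390625, 148.74583435058594), np.float32(-0.05085613)) [ -58.3 -124.9]
```

The dark line by the stop fits the taller body's shadow on the stop's top. The stall positions also match a seated body: TCP y −94 mm at the stop and x −96 mm at the jaw. The bystanders have not moved.

```bash
python3 -c "
from cell import env
print(env.job_done())"
```

```text
the job is handed in; nothing more can be done
None
```

I pushed the valve body flush against the back fence and up to the end stop, pushed the jaw snug against it, moved clear and handed the job in at about 17 s; the fitting and gauges were not moved, and no verdict on the outcome was returned.

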